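# Warm the cups for service

## Robot

A 6-joint arm with a two-finger parallel gripper is mounted at the origin on a cart in front of the work surface, level with it; the furniture and walls round the work are solid. World frame = base frame: x ahead of the robot, y to its left, z up, the work surface at z = 0. Lengths are in mm, angles in rad, forces in N, time in s.
With the tool pointing down it reaches from about 275 to 750 mm from the base axis. Payload 10.2 kg.
Tool frame: the origin (TCP) lies between the finger pads; the fingertips stand 17 mm ahead of it and the grasp point (between the pads) lies 2 mm behind it (tips_ahead is the distance from the TCP to the fingertips, in mm); z points along the fingers, y is the line along which they close (so a half turn about z gives the same grasp; the last joint's range is limited). The gripper opens to 85 mm and grips with 20 to 120 N. Pads are 22 mm wide; open, the fingers measure 114 mm over their backs; the gripper's body (76 mm by 85 mm) begins 54 mm behind the grasp point. The pads swing forward as they close: fully open they stand 13 mm farther back than shut.
Start: joints at [-1.329, 0.313, 1.498, -0, 1.331, -0.223], TCP at [235.317, -469.315, 222.994] pointing down, gripper open.
Joint ranges: [-2.94, 2.94], [-0.97, 2.17], [0.19, 2.56], [-1.23, 4.37], [0.02, 3.11], [-2.88, 2.88]. Speed limits (rad/s): [2.39, 2.39, 3.01, 3.14, 3.14, 3.14].

## Interface

Orientations are given as a unit quaternion [w, x, y, z].
In Python, from rig import sense, capture, finish_job, boxes_of, tips_ahead gives the robot as it stands.
- The arm moves only by the tool drive_tool, never from a script. Its argument "commands" is text: rows parted by semicolons, each of 7 numbers parted by spaces: the shift along the world's x, y, z in units of 0.1 m (1.0 is 0.1 m), then the turn, a rotation vector about the world's x, y, z in units of pi/4 rad (1.0 is pi/4 rad), then the opening in per cent of the stroke, from 0 (shut) to 100 (fully open). A call has 1 to 20 rows; each row shifts and turns the commanded pose from where the row before left it; what a row does not reach is not made up. A row lasts 1/12 s, in which the tool goes at most 41.7 mm and 7.16 degrees, less where a joint would pass 70% of its speed; a pose out of reach is approached as far as the arm can. A call with a number of a shift or a turn outside -1 to 1 is refused whole. A call with a gripper value outside its range is refused whole. The fingers move at their own pace and stop on an object; "force" is the grip in N (left out, the last holds). Time passes only in rows, so rows that do not move let the fingers close. It gives the time, the measured TCP pose, the force, the opening and the grip force at its end, in the units of the state.
- sense(): the state, without advancing time (a new reading comes with each control period).
- capture(name): name is "side" or "top" or "wrist"; returns a dict with "pixels" (400x640x3 uint8, blue, green, red), "fov_y" (degrees; the focal length in pixels is half the picture's height over the tangent of half this angle, whatever the lens; pixels are square), "cx", "cy" (the principal point, pixels), "k1" (the pictures are not rectified: a ray, as slopes to the right and down, at radius r is drawn at 1 + k1 r^2 times it, then the intrinsics apply), "position" and "attitude" of the camera in the world; the wrist camera has in their place "tool_from_camera" (4x4, takes a point from camera to tool coordinates, whose origin is the TCP and whose axes are the flange's). Camera axes: x right, y down, z forward; pixel columns grow to the right and rows downward; lengths in mm; the calibration is good to about 2 mm. A picture is of the moment at which its call begins: read the wrist's pose just before it. There is no depth.
- finish_job(): hands the job in; it is judged then, once.
Trained networks look in a picture, given as the dict that the camera call returned (one of the last four; its "shot" number tells which), for a name from the list of things; names that differ only in an ending like _2 or _b are one class to them, and where a whole thing is asked for, a point or a joint stands for the part that bears it (a point fixed in the world has none). Each returns a list of dicts, best first, with "confidence" (0 to 1); they miss things now and then, are a little off and sometimes report something else, mostly with a low value. They report only what shows in the picture. A call takes as long as a camera call. They do not tell look-alikes from the thing itself.
- boxes_of(picture, name): "position" ([column, row] in pixels, amid what is visible of it).
The state is a dict: "time_s": time; "joints": joint angles; "dq": joint speeds; "tau": joint torques, N m; "eef_pos": TCP position; "ee_rot": TCP orientation; "force": force on the tool from outside, world axes, zero at the start; "wrist_torque": the same for the moment, N m; "grip_width": opening from 0.0 (shut) to 1.0 (fully open); "grip_force": force on a finger pad.
Only numpy, scipy, OpenCV 4.12 (cv2) and the standard library are available. Lean on these libraries where they do the work, as an engineer would, in place of code of your own. Each camera call takes 0.05 s, during which the arm holds its last target. There are 200 camera calls.

## Task

Get the cup warmer going: take the cocoa shaker off the warming plate and stand it on the counter, and stand every red cup upright on the plate inside the rail. Then turn the thermostat dial clockwise until its pointer stands at the red tab, and only then start the loose timer: set it on the counter with its flat back against the right end of the warmer and press the green plunger in against that stop. Leave the timer lying face up there, and leave everything else where it stands.

Things in the scene. Friction and masses are not known exactly. Their poses are not given: they have to be found in the camera images.
- warmer: fixed electric cup warmer: low steel case 130 mm (its x) by 410 mm (its y), 44 mm high. Origin: centre of its underside. Its front (-x) faces the robot, give or take 0.1 rad. On top a dark heated plate with a wire rail round it; at its right end (y = -200 to -110 mm) the black control deck, top z = 48 mm, with the dial on the axis x = 0, y = -155 mm
- plate_mid (a point): middle of the heated plate, on its flat top 46 mm above the counter; axes as the warmer's. The rail encloses x = -56 to 56 mm, y = -147 to 147 mm from here: one 5.6 mm steel wire, its underside 15 mm and its top 21 mm above the plate
- dial (a joint): thermostat dial on the deck, turning about the vertical; value in rad, grows clockwise seen from above, stops at 0 and 4.8. Friction holds it where it is left; it takes about 0.05 N m. At value q its pointer points at the angle 2.4 - q, counter-clockwise from the warmer's +x
- dial_grip (a point): point on the dial's axis, in the middle of its grip: a black upright bar 15 mm thick, 46 mm long and 21 mm high (top 9.5 mm above this point) on an aluminium skirt of 66 mm diameter (11.5 mm below this point). x points along the bar toward the end with the white pointer line
- pointer_tip (a point): tip of the dial's pointer, 32 mm from the dial's axis in the direction of the white line on the bar
- set_tab (a joint): angle of the red memory tab, a flat red tab in a groove round the dial; same zero and sense as dial, so the dial points at the tab when both values are equal. It is set already and cannot be moved by touch
- tab_tip (a point): point of the red tab, 32 mm from the dial's axis; the pointer tip stands over it when the dial is set
- warmer_end (a point): middle of the flat right end face of the warmer (the face at its y = -205 mm, running from 4 to 44 mm height, 130 mm wide), 15 mm above the counter; y points from here into the warmer, x along the face away from the robot
- cup_1: red espresso cup, 51 mm tall, 0.1 kg; None when absent. Origin: on its underside, midway along its 85 mm length with the handle; z up. The round body is centred at y = +13 mm, diameter 58 mm at the rim, about 54 mm at 38 mm height, 44 mm at the foot; the handle spans y = -42 to -16 mm and is 12 mm thick
- cup_2: red espresso cup, 51 mm tall, 0.1 kg; None when absent. Origin: on its underside, midway along its 85 mm length with the handle; z up. The round body is centred at y = +13 mm, diameter 58 mm at the rim, about 54 mm at 38 mm height, 44 mm at the foot; the handle spans y = -42 to -16 mm and is 12 mm thick
- cup_3: red espresso cup, 51 mm tall, 0.1 kg; None when absent. Origin: on its underside, midway along its 85 mm length with the handle; z up. The round body is centred at y = +13 mm, diameter 58 mm at the rim, about 54 mm at 38 mm height, 44 mm at the foot; the handle spans y = -42 to -16 mm and is 12 mm thick
- cocoa_shaker: cocoa shaker, 44 mm diameter, 90 mm tall, pale, with a perforated domed top (34 mm diameter above 70 mm height); stands on the warmer's plate at the start. Origin: centre of its underside, z up. 0.1 kg
- timer: loose white digital timer, lying face up: case 62 mm (its x) by 50 mm (its y) by 30 mm high, 0.1 kg. Origin: centre of its underside, z up. The green start plunger stands out of its front edge (-x); the opposite edge (+x) is its flat back. It slides easily on the counter
- timer_back (a point): middle of the timer's flat back edge (31 mm from its origin, 15 mm up); x points out of the back
- timer_button (a joint): start plunger of the timer: 0 when out, grows to 0.006 m as it is pressed into the case along the timer's +x; spring, about 1.2 N at the start of travel, 3.3 N at 3.5 mm and 5 N fully in; the timer starts at 3.5 mm
- button_face (a point): middle of the plunger's round green end (19 mm diameter, axis 16 mm above the counter, standing 12 mm out of the case); x points the way it is pressed
- big_machine_front (a point): fixed landmark: left end of the front of the large espresso machine. Its base front runs from here to the right (-y) at this x, 40 to 155 mm above the counter; above that its body starts 25 mm further back, up to 470 mm high, but its steam knob, 45 mm right of here and 370 to 420 mm up, sticks out 16 mm in front of this point
- grinder_front (a point): fixed landmark: foremost point of the coffee grinder's round doser (107 mm diameter, 160 to 340 mm above the counter), the part nearest the robot; the grinder is 250 mm wide behind it
- small_machine_front (a point): fixed landmark: right end of the front of the small espresso machine behind the warmer. Its base front runs from here 460 mm to the left (+y), 30 to 120 mm above the counter; its head overhangs from 280 mm up, 30 mm further back, a black knob in front of it
- tamper: bystander, to be left where it stands: steel coffee tamper with wooden handle, 58 mm diameter, 93 mm tall; origin under its centre
- basket_1: bystander, to be left where it stands: steel filter basket, mouth down, 71 mm diameter, 26 mm tall; origin under its centre
- spoon_1: bystander, to be left where it stands: teaspoon, 136 mm long (its x); origin under its middle
- knock_box: bystander, to be left where it stands: black knock-out box 130 x 143 x 75 mm; origin under its centre
- pitcher_small: bystander, to be left where it stands: steel milk pitcher, 71 x 85 x 92 mm; origin under its middle
Mind the look-alikes: they are no part of the job. Leave any turquoise look-alike of the cup_2 alone.

How it is judged (in metres and radians):
On the way, in this order (a step that is already met when the one before it is completed fails the run):
1. the cocoa shaker stands on the counter and every cup stands upright on the plate inside the rail (height (world z) of cocoa_shaker between -0.01 and 0.012 m and angle between each of cocoa_shaker, cup_1, cup_2, cup_3's own z axis and vertical below 0.12 rad and z of cup_1 in the frame of warmer between 0.04 and 0.052 m and x of cup_1 in the frame of warmer between -0.055 and 0.055 m and y of cup_1 in the frame of warmer between -0.1 and 0.198 m and z of cup_2 in the frame of warmer between 0.04 and 0.052 m and x of cup_2 in the frame of warmer between -0.055 and 0.055 m and y of cup_2 in the frame of warmer between -0.1 and 0.198 m and z of cup_3 in the frame of warmer between 0.04 and 0.052 m and x of cup_3 in the frame of warmer between -0.055 and 0.055 m and y of cup_3 in the frame of warmer between -0.1 and 0.198 m), for 0.2 s.
2. the dial's pointer stands at the red tab (horizontal distance between pointer_tip and tab_tip below 0.004 m), for 0.3 s.
3. the plunger is pressed in while the timer's back is pressed against the right end of the warmer (value of joint timer_button above 0.0035 m and contact force between timer and warmer above 1 N and y of timer_back in the frame of warmer between -0.212 and -0.195 m), for 0.05 s.
At the end, for the whole second after the job is handed in: every cup upright (0.12 rad) on the plate inside the rail; cocoa shaker upright on the counter; pointer tip within 4 mm (about 7 degrees) of the red tab's point; timer face up on the counter, its centre within 120 mm of the middle of the warmer's right end; all at rest (all of step 1 and horizontal distance between pointer_tip and tab_tip below 0.004 m and height (world z) of timer between -0.01 and 0.012 m and angle between timer's own z axis and vertical below 0.15 rad and horizontal distance between timer and warmer_end below 0.12 m and linear speed of each of cup_1, cup_2, cup_3, cocoa_shaker, timer below 0.02 m/s); the robot touches nothing.
It fails at once if a bystander is moved more than 4 cm (distance of any of tamper, basket_1, spoon_1, knock_box, pitcher_small from where it was at the start of the episode above 0.04 m).
Of cup_1, cup_2, cup_3 only 2 to 3 are there at a start; the rules pass over those that are not, and their reading is None.
At some moment in a run one of timer may be knocked a few centimetres aside while the robot is not near it.
It also fails if it takes over 210 s, if anything falls off the work surface, if the arm or the gripper's body presses on something with over 40 N, if the wrist force passes 120 N, or if a joint passes its speed limit or range.

## Working session

There is one attempt and no reset: what is moved stays moved. The work goes in short steps, Python scripts to look and compute and a tool call to move; the robot and the scene stay as the last step left them, time stands still between calls to the robot, and variables do not carry over. Pictures are saved under pics/ and viewed, at most 14 in all, crops included, and the job is handed in when it is done.

Besides the shell and the picture viewer there is one more tool, called after ">>>" as name(argument=value, ...) on one line, values as JSON. drive_tool: Moves the arm, as the interface text tells. Shifts and turns lie within -1 to 1; 1 stands for 0.1 m of shift or pi/4 rad of turn. Its arguments: {"type":"object","properties":{"commands":{"type":"string"},"force":{"type":"number"}},"required":["commands"]}

```bash
ls; mkdir -p pics
cat > h.py <<'E'
import numpy as np, cv2
from scipy.spatial.transform import Rotation as R
from rig import sense, capture, finish_job, boxes_of, tips_ahead
def q2R(q): return R.from_quat([q[1],q[2],q[3],q[0]]).as_matrix()
def cam(name):
    s=sense(); p=capture(name)
    if name=='wrist':
        T=np.array(p['tool_from_camera']); Rw=q2R(s['ee_rot'])
        p['R']=Rw@T[:3,:3]; p['t']=Rw@T[:3,3]+np.array(s['eef_pos'])
    else:
        a=np.array(p['attitude']); p['R']=a if a.shape==(3,3) else q2R(a); p['t']=np.array(p['position'])
    p['f']=200/np.tan(np.radians(p['fov_y'])/2)
    return p
def ray(p,uv):
    d=(np.array(uv,float)-[p['cx'],p['cy']])/p['f']; x=d.copy()
    for _ in range(30): x=d/(1+p['k1']*(x@x))
    return p['R']@np.array([x[0],x[1],1])
def atz(p,uv,z):
    r=ray(p,uv); return p['t']+r*(z-p['t'][2])/r[2]
def tri(obs):
    A=0;b=0;L=[]
    for p,uv in obs:
        r=ray(p,uv); r/=np.linalg.norm(r); M=np.eye(3)-np.outer(r,r); A=A+M; b=b+M@p['t']; L.append((M,p['t']))
    x=np.linalg.solve(A,b); return x,[np.linalg.norm(M@(x-t)) for M,t in L]
def proj(p,X):
    c=p['R'].T@(np.array(X,float)-p['t']); s=c[:2]/c[2]; s=s*(1+p['k1']*(s@s)); return s*p['f']+[p['cx'],p['cy']]
E
python3 - <<'E'
from h import *
print(sense())
for n in('top','side'):
    p=cam(n); cv2.imwrite(f'pics/{n}0.png',p['pixels']); print(n,p['t'],p['f'],p['k1'],p['cx'],p['cy'],p['R'].round(3).tolist())
    for k in ['warmer','dial','dial_grip','cup_1','cocoa_shaker','timer','timer_button','tamper','basket_1','spoon_1','knock_box','pitcher_small','set_tab']:
        for b in boxes_of(p,k)[:5]: print(k,{a:(np.round(v,2).tolist()) for a,v in b.items()}, atz(p,b['position'],25)[:2].round())
E
```

```text
pics
{'time_s': 0.0, 'joints': array([-1.32938299e+00,  3.13453919e-01,  1.49846054e+00,  5.32184794e-06,
        1.33098425e+00, -2.23389990e-01]), 'dq': array([-0.00156091,  0.00048796, -0.00054456, -0.00042111,  0.00082394,
       -0.00081181]), 'tau': array([ 3.18526045e-04, -4.12266576e+01, -2.59740239e+01, -1.83261309e-04,
        4.11510759e-03,  1.75310663e-05]), 'eef_pos': array([ 235.25804116, -469.03415497,  222.42424605]), 'ee_rot': array([-6.53025865e-04,  9.73116001e-01,  2.30314617e-01, -3.30054854e-06]), 'force': array([-0.08977241, -0.4084569 , -0.13871713]), 'wrist_torque': array([-0.02217217,  0.03056658, -0.01005933]), 'grip_force': 0.0, 'grip_width': 1.0022158525343612}
top [-756.22877313 -518.41201833 1801.62855602] 453.5225880754018 0.003049127382518853 313.0631031481238 202.60384194826045 [[0.319, -0.742, 0.589], [-0.948, -0.24, 0.21], [-0.014, -0.625, -0.78]]
warmer {'position': [243.1, 203.3], 'confidence': 0.73} [472. 293.]
cup_1 {'position': [446.5, 257.6], 'confidence': 0.73} [ 468. -720.]
cup_1 {'position': [369.3, 243.7], 'confidence': 0.57} [ 433. -368
[... 647 characters left out ...]
, -0.339, 0.401], [-0.525, -0.564, 0.637], [0.01, -0.753, -0.658]]
warmer {'position': [291.9, 199.1], 'confidence': 0.65} [479.  72.]
dial_grip {'position': [337.3, 208.2], 'confidence': 0.17} [628. -92.]
cup_1 {'position': [338.4, 223.1], 'confidence': 0.7} [ 578. -177.]
cup_1 {'position': [333.3, 263.2], 'confidence': 0.62} [ 430. -363.]
cup_1 {'position': [395.4, 319.2], 'confidence': 0.52} [ 478. -707.]
cocoa_shaker {'position': [294.4, 199.3], 'confidence': 0.57} [488.  65.]
tamper {'position': [332.3, 195.0], 'confidence': 0.46} [659.  -1.]
basket_1 {'position': [340.2, 208.5], 'confidence': 0.65} [ 638. -101.]
pitcher_small {'position': [294.8, 204.2], 'confidence': 0.16} [473.  34.]
```

View pics/top0.png

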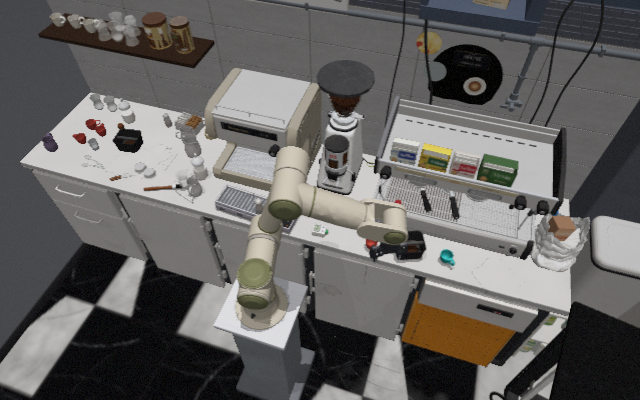

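View pics/side0.png

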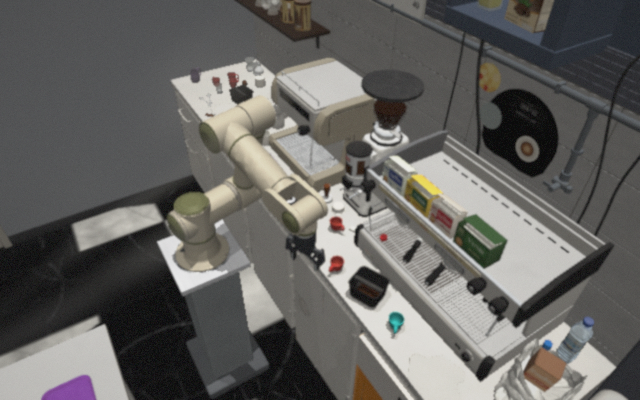

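The overview shows the warmer at about (245,203) in top, a small white timer at (318,231) and red cups at (370,243) top, (337,223) side. The turquoise look-alike is at (446,257) top. I'll move over the warmer for a close look.

>>> drive_tool(commands="0 0 0.4 0 0 0 100;0 0 0.4 0 0 0 100;0 0.1 0.4 0 0 0 100;0.1 0.38 0.3 0 0 -0.06 100;0.1 0.38 0.1 0 0 -0.06 100;0.1 0.38 0.1 0 0 -0.06 100;0.1 0.38 0.1 0 0 -0.06 100;0.1 0.38 0.1 0 0 -0.06 100;0.1 0.38 0 0 0 -0.06 100;0.1 0.38 0 0 0 -0.06 100;0.1 0.38 0 0 0 -0.06 100;0.1 0.38 0 0 0 -0.06 100;0.1 0.38 0 0 0 -0.05 100;0.1 0.38 0 0 0 0 100;0.1 0.38 0 0 0 0 100;0.1 0.38 0 0 0 0 100;0 0 0 0 0 0 100;0 0 0 0 0 0 100")

```text
time_s: 2.9
eef_pos: [363.7, 30.4, 408.3]
ee_rot: [0.0, 1.0, 0.003, -0.0]
force: [-0.4, -0.8, 0.5]
grip_width: 0.999
grip_force: 0.0
```

```bash
cat > look.py <<'E'
import sys,pickle
from h import *
n=sys.argv[1]; p=cam('wrist'); cv2.imwrite(f'pics/{n}.png',p['pixels'])
s=sense(); print(s['time_s'],np.round(s['eef_pos'],1),np.round(s['ee_rot'],3))
pickle.dump({k:p[k] for k in('R','t','f','k1','cx','cy','pixels')},open(n+'.pkl','wb'))
for k in sys.argv[2:]:
    for b in boxes_of(p,k)[:6]: print(k,np.round(b['confidence'],2),np.round(b['position'],1),atz(p,b['position'],30)[:2].round())
E
python3 look.py w1 warmer dial_grip pointer_tip tab_tip cup_1 cocoa_shaker timer timer_back button_face tamper basket_1 spoon_1 knock_box pitcher_small
```

```text
2.95 [363.7  29.  408.3] [ 0.     1.     0.002 -0.   ]
warmer 0.94 [209.4  96.7] [468. 227.]
dial_grip 0.98 [305.6 103.8] [456.  63.]
pointer_tip 0.93 [305.6 103.5] [456.  63.]
tab_tip 0.33 [213.2  92.7] [474. 220.]
tab_tip 0.21 [307.  103.5] [456.  61.]
cup_1 0.98 [558.7 118.2] [ 441. -384.]
cup_1 0.58 [454.8  36.5] [ 565. -180.]
cocoa_shaker 0.7 [219.7 111.5] [443. 211.]
timer 0.8 [409.8 112.7] [ 443. -114.]
timer_back 0.91 [411.7 110.3] [ 447. -117.]
button_face 0.62 [209.6  95.5] [470. 226.]
button_face 0.37 [429.9 113.4] [ 443. -149.]
tamper 0.77 [335.9   4. ] [609.  15.]
tamper 0.33 [317.6  83.8] [488.  43.]
tamper 0.26 [211.1  97.3] [467. 224.]
basket_1 0.62 [388.9   5.4] [608. -69.]
spoon_1 0.6 [473.3   7.6] [ 610. -206.]
spoon_1 0.35 [555.5 120.6] [ 437. -379.]
knock_box 0.87 [623.1 110.1] [ 461. -510.]
knock_box 0.36 [332.5   6.2] [606.  20.]
pitcher_small 0.72 [26.4 94.1] [481. 565.]
```

View pics/w1.png

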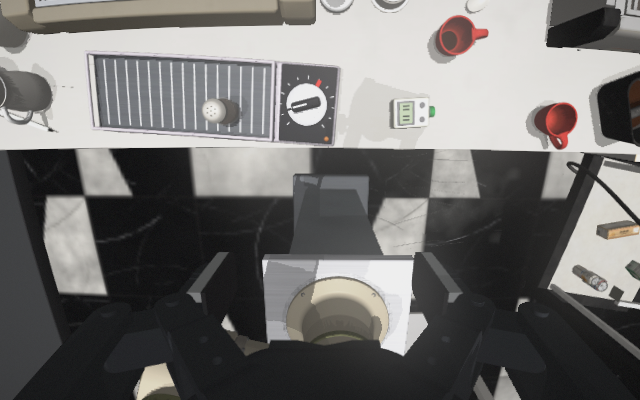

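The wrist view shows the warmer (88-340, 50-145) with the dial at (306,104), red tab at about (320,83), shaker at (217,110), timer at (410,113) with the plunger facing right (-y), and red cups at (455,36), handle right, and (558,120), handle down. I'll take a second view from farther ahead and to the right.

>>> drive_tool(commands="0.3 -0.3 0 0 0 0 100;0.3 -0.3 0 0 0 0 100;0.3 -0.3 0 0 0 0 100;0.2 -0.3 0 0 0 0 100;0 0 0 0 0 0 100;0 0 0 0 0 0 100;0 0 0 0 0 0 100")

```text
time_s: 4.23
eef_pos: [471.9, -89.4, 408.3]
ee_rot: [-0.0, 1.0, 0.001, -0.0]
force: [-0.1, -0.6, 1.5]
grip_width: 1.006
grip_force: 0.0
```

```bash
python3 look.py w2 warmer dial_grip pointer_tip tab_tip cup_1 cocoa_shaker timer timer_back button_face tamper basket_1 spoon_1 knock_box; python3 -c "
import pickle
for n in('w1','w2'):
  p=pickle.load(open(n+'.pkl','rb'));print(p['t'],p['R'].round(3).tolist())"
```

```text
4.2833 [471.8 -88.9 408.7] [0.    1.    0.001 0.   ]
warmer 0.7 [152.1 158.8] [472. 222.]
warmer 0.51 [373.5 104.4] [ 564. -172.]
dial_grip 0.66 [235.6 171. ] [449.  71.]
pointer_tip 0.76 [237.5 171.3] [449.  67.]
pointer_tip 0.27 [153.9 158.7] [472. 219.]
tab_tip 0.52 [243.4 149.3] [488.  54.]
tab_tip 0.45 [155.2 160.2] [469. 217.]
cup_1 0.96 [482.6 176.3] [ 441. -378.]
cup_1 0.96 [376.9 104. ] [ 564. -177.]
cup_1 0.62 [634.4 164.5] [ 467. -682.]
cocoa_shaker 0.71 [154.7 183.1] [427. 224.]
timer 0.98 [341.1 174. ] [ 444. -119.]
timer_back 0.85 [341.1 170.9] [ 449. -119.]
timer_back 0.66 [  3.2 153.4] [487. 523.]
tamper 0.8 [260.5  61.6] [631.  17.]
tamper 0.71 [158.5 161.6] [467. 211.]
basket_1 0.85 [316.4  56.8] [638. -75.]
spoon_1 0.84 [414.2  60.7] [ 634. -236.]
knock_box 0.76 [580.5 163.1] [ 468. -565.]
knock_box 0.67 [238.2 169.9] [451.  66.]
[435.44331832  31.9958423  559.645434  ] [[0.007, -0.96, -0.279], [-1.0, -0.007, -0.002], [0.001, 0.279, -0.96]]
[543.71303149 -88.17189095 559.69688889] [[0.002, -0.96, -0.279], [-1.0, -0.002, -0.001], [0.0, 0.279, -0.96]]
```

View pics/w2.png

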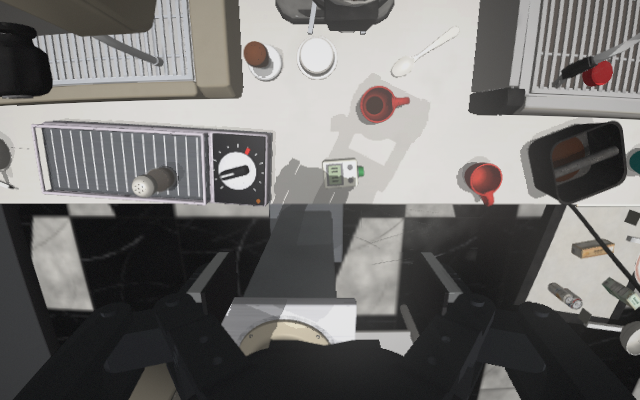

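Run:
```python
from h import *
import pickle
a,b=[pickle.load(open(n+'.pkl','rb')) for n in('w1','w2')]
def t(n,u,v): x,e=tri([(a,u),(b,v)]); print(n,x.round(1),np.round(e,1))
t('shaker',(212,110),(143,185)); t('dial',(306,104),(237.5,171)); t('timer',(410,113),(341,173))
for n,p,pts in(('w1',a,[(88,51),(340,67),(333,146),(92,137),(276,62)]),('w2',b,[(34,124),(272,133),(270,205),(42,192)])):
    for q in pts: print(n,q,atz(p,q,44)[:2].round(1))
for n,p in(('w1',a),('w2',b)):
    h=cv2.cvtColor(p['pixels'],cv2.COLOR_BGR2HSV); m=(((h[...,0]<8)|(h[...,0]>172))&(h[...,1]>140)&(h[...,2]>60)).astype(np.uint8)
    k,l,s,c=cv2.connectedComponentsWithStats(m)
    for i in range(1,k):
        if s[i,4]>25: print(n,s[i],c[i].round(1),atz(p,c[i],40)[:2].round())
```

```text
shaker [443.8 191.9 117.5] [0.4 0.4]
dial [454.   60.9  53.8] [0.7 0.7]
timer [ 442.8 -119.2   14.2] [0.1 0.1]
w1 (88, 51) [543.2 421.1]
w1 (340, 67) [512.4   7.1]
w1 (333, 146) [386.6  16.6]
w1 (92, 137) [403.1 438.5]
w1 (276, 62) [519.5 109.5]
w2 (34, 124) [538.9 427.5]
w2 (272, 133) [ 5.165e+02 -2.000e-01]
w2 (270, 205) [389.8   9.1]
w2 (42, 192) [414.3 442.9]
w1 [472  28  16  12 101] [478.2  32.5] [ 570. -214.]
w1 [546 103  31  45 532] [557.8 123.5] [ 432. -376.]
w2 [583  61  30  25 520] [598.   74.1] [ 623. -556.]
w2 [471 164  20  21 147] [477.1 175.3] [ 445. -362.]
w2 [476 190  18  15  87] [488.3 196.2] [ 406. -388.]
```

>>> drive_tool(commands="0 0.4 -0.1 0 0 0 100;0 0.4 -0.1 0 0 0 100;0 0.4 -0.1 0 0 0 100;-0.1 0.4 -0.2 0 0 0 100;-0.1 0.4 -0.2 0 0 0 100;-0.1 0.4 -0.2 0 0 0 100;0 0.4 -0.2 0 0 0 100;0 0 0 0 0 0 100;0 0 0 0 0 0 100;0 0 0 0 0 0 100")

```text
time_s: 5.77
eef_pos: [445.1, 176.4, 305.5]
ee_rot: [0.0, 1.0, 0.001, 0.0]
force: [0.2, 0.0, -0.6]
grip_width: 0.999
grip_force: 0.0
```

```bash
python3 look.py w3 warmer dial_grip pointer_tip tab_tip cocoa_shaker
```

```text
5.8167 [445.3 176.  305.7] [0.    1.    0.    0.001]
warmer 0.87 [284.1 152.1] [468. 234.]
dial_grip 0.98 [410.6 163. ] [453.  53.]
pointer_tip 0.63 [408.4 162.3] [454.  57.]
tab_tip 0.7 [418.7 141.2] [484.  44.]
tab_tip 0.33 [516.9 170.2] [ 444. -107.]
cocoa_shaker 0.59 [316.1 178.6] [430. 189.]
```

View pics/w3.png

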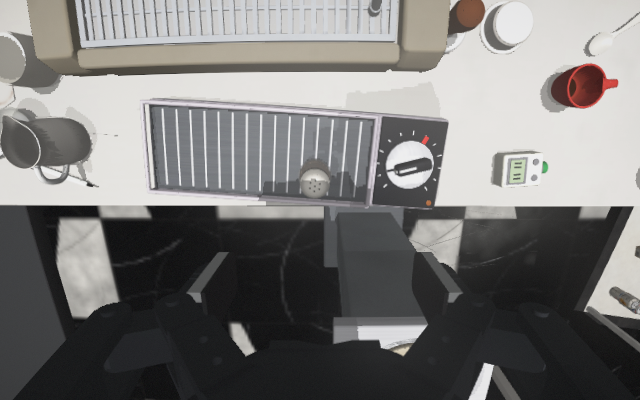

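Run:
```python
from h import *
import pickle
a,b,c=[pickle.load(open(n+'.pkl','rb')) for n in('w1','w2','w3')]
print(tri([(a,(212,109)),(b,(142,186)),(c,(315,182))]))
for q in [(212,109)]: print(atz(a,q,130))
print(atz(b,(142,186),130),atz(c,(315,182),130))
print(tri([(a,(306,104)),(b,(237,171.5)),(c,(410.5,164))]))
for q in [(142,101),(447,120),(434,208),(148,192),(376,115)]: print(q,atz(c,q,44)[:2].round(1))
cv2.imwrite('pics/d3.png',cv2.resize(c['pixels'][100:215,360:460],None,fx=5,fy=5,interpolation=cv2.INTER_CUBIC))
```

```text
(array([444.9795952 , 187.93792591, 127.01833579]), [np.float64(0.6992188763597798), np.float64(0.9745781146307013), np.float64(0.6406790479476256)])
[445.16900613 187.55212788 130.        ]
[444.82911367 185.5268063  130.        ] [446.25803165 187.68475011 130.        ]
(array([454.31571353,  60.89737193,  56.06526883]), [np.float64(0.37434180752023005), np.float64(1.355894152232178), np.float64(1.1926979585808832)])
(142, 101) [539.1 422.2]
(447, 120) [513.7  12.1]
(434, 208) [389.7  17.7]
(148, 192) [413.1 432.8]
(376, 115) [519.  108.6]
```

View pics/d3.png

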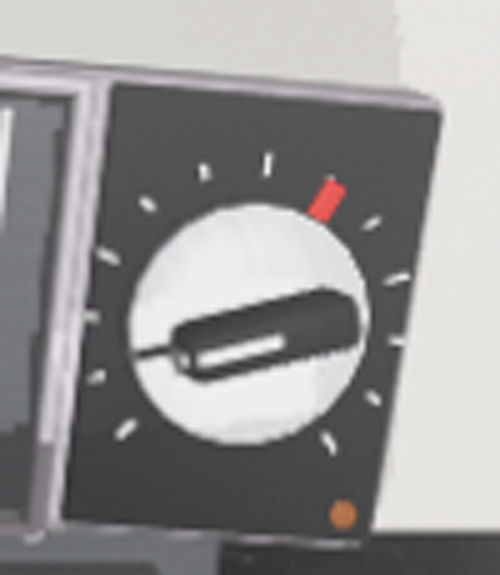

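The crop shows the pointer pointing left (135,353) and the tab upper right (328,200), about 136° clockwise. Next is grasping the shaker.

>>> drive_tool(commands="0 0.12 -0.3 0 0 0 100;0 0 -0.4 0 0 0 100;0 0 -0.4 0 0 0 100;0 0 -0.4 0 0 0 100;0 0 -0.35 0 0 0 100;0 0 -0.25 0 0 0 100;0 0 0 0 0 0 100;0 0 0 0 0 0 100;0 0 0 0 0 0 30;0 0 0 0 0 0 30;0 0 0 0 0 0 30;0 0 0 0 0 0 30;0 0 0 0 0 0 30;0 0 0 0 0 0 30;0 0 0 0 0 0 30;0 0 0 0 0 0 30", force=30)

```text
time_s: 7.4
eef_pos: [445.5, 188.9, 96.2]
ee_rot: [-0.0, 1.0, 0.001, 0.001]
force: [-0.3, 0.4, 6.4]
grip_width: 0.377
grip_force: 29.3
```

>>> drive_tool(commands="0 0 0.2 0 0 0 20;0 0 0.3 0 0 0 20;0 0 0.4 0 0 0 20;0 -0.2 0.3 0 0 0 20;0 -0.4 0 0 0 0 20;0 -0.4 0 0 0 0 20;0 -0.4 0 0 0 0 20;0 -0.4 0 0 0 0 20;0 -0.4 0 0 0 0 20;0 -0.4 0 0 0 0 20;0 -0.4 0 0 0 0 20;0 -0.4 0 0 0 0 20;0 -0.4 0 0 0 0 20;0 -0.4 0 0 0 0 20;0 -0.3 0 0 0 0 20;0 0 0 0 0 0 20;0 0 0 0 0 0 20;0 0 0 0 0 0 20;0 0 0 0 0 0 20")

```text
time_s: 8.98
eef_pos: [445.0, -260.2, 215.3]
ee_rot: [-0.0, 1.0, 0.001, 0.0]
force: [-0.2, -0.3, -1.3]
grip_width: 0.376
grip_force: 30.1
```

```bash
python3 look.py w4 timer cup_1 cocoa_shaker timer_back button_face; python3 -c "
from rig import *;s=sense();print(s['joints'],s['grip_width'],s['grip_force'])"
```

```text
9.0333 [ 445.  -260.2  215.3] [0.    1.    0.001 0.   ]
timer 0.74 [205.5 181. ] [ 445. -122.]
timer 0.23 [ 50.6 174. ] [454.  70.]
cup_1 0.57 [429.7 190.1] [ 435. -382.]
cocoa_shaker 0.66 [325.8 259.9] [ 345. -261.]
timer_back 0.66 [206.5 174.7] [ 452. -124.]
button_face 0.54 [325.7 259.2] [ 346. -261.]
button_face 0.47 [235.  177.2] [ 449. -157.]
[-7.57684111e-01  2.98679418e-01  1.53767847e+00 -7.40553853e-07
  1.30510544e+00  8.11008854e-01] 0.3779187051732894 30.095241219044055
```

View pics/w4.png

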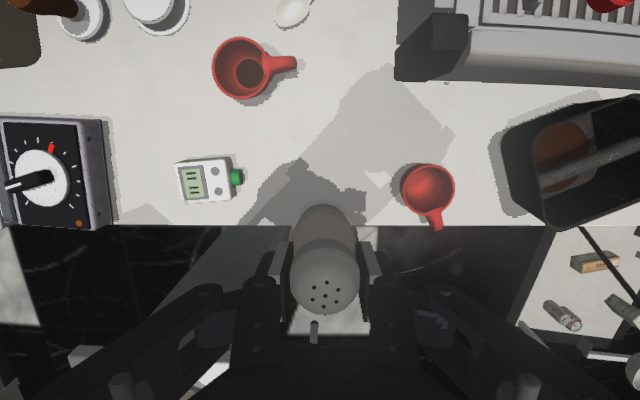

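The shaker hangs upright in the fingers at (325,260) and the space below is free. The timer is at (206,180), cup A at (245,68) and cup B at (427,190). Lowering and releasing.

>>> drive_tool(commands="0 0 -0.3 0 0 0 20;0 0 -0.4 0 0 0 20;0 0 -0.4 0 0 0 20;0 0 -0.3 0 0 0 20;0 0 -0.15 0 0 0 20;0 0 -0.08 0 0 0 20;0 0 0 0 0 0 20;0 0 -0.02 0 0 0 20;0 0 0 0 0 0 20;0 0 0 0 0 0 50;0 0 0 0 0 0 65;0 0 0 0 0 0 100;0 0 0 0 0 0 100;0 0 0 0 0 0 100;0 0 0.3 0 0 0 100;0 0 0.4 0 0 0 100;0 0 0.4 0 0 0 100;0 0 0.4 0 0 0 100;0 0 0 0 0 0 100;0 0 0 0 0 0 100")

```text
time_s: 10.95
eef_pos: [445.4, -261.8, 201.9]
ee_rot: [0.001, 1.0, 0.001, 0.002]
force: [0.1, 0.2, -1.2]
grip_width: 1.0
grip_force: 0.0
```

```bash
python3 look.py w5 cocoa_shaker cup_1
python3 - <<'E'
from h import *
import pickle
for n,thr in(('w2',0),('w4',0),('w5',0)):
    p=pickle.load(open(n+'.pkl','rb'))
    h=cv2.cvtColor(p['pixels'],cv2.COLOR_BGR2HSV); m=(((h[...,0]<8)|(h[...,0]>170))&(h[...,1]>110)&(h[...,2]>30)).astype(np.uint8)
    m=cv2.morphologyEx(m,cv2.MORPH_CLOSE,np.ones((9,9)))
    k,l,s,c=cv2.connectedComponentsWithStats(m)
    for i in range(1,k):
        if s[i,4]>300:
            mm=(l==i).astype(np.uint8); o=cv2.morphologyEx(mm,cv2.MORPH_OPEN,cv2.getStructuringElement(cv2.MORPH_ELLIPSE,(25,25)))
            if o.sum()==0: continue
            ys,xs=np.nonzero(o); cen=(xs.mean(),ys.mean()); hd=((mm==1)&(o==0)); ys,xs=np.nonzero(hd); hc=(xs.mean(),ys.mean())
            print(n,s[i][:4],np.round(cen,1),np.round(hc,1),atz(p,cen,40)[:2].round(1),atz(p,hc,35)[:2].round(1))
p=pickle.load(open('w4.pkl','rb')); q=pickle.load(open('w2.pkl','rb'))
for z in(51,): print('B rim',atz(p,(428,189),z)[:2],'A rim',atz(p,(241,68),z)[:2]); print('edge',atz(p,(320,225),0)[:2])
print(tri([(p,(428,190)),(q,(485,177))]), tri([(p,(242,68)),(q,(377,104))]))
E
```

```text
11.0 [ 444.8 -261.2  200. ] [0.    1.    0.001 0.   ]
cocoa_shaker 0.95 [324.1 189. ] [ 440. -261.]
cocoa_shaker 0.41 [285.5  14.6] [ 614. -223.]
cup_1 0.93 [235.2  67.7] [ 566. -171.]
w4 [586   0  48  13] [603.5   5. ] [616.1   3.4] [ 635.7 -547.1] [ 640.6 -566.5]
w4 [402 165  53  66] [420.2 190.6] [437.5 201.3] [ 436.6 -367.5] [ 422.7 -390.7]
w5 [14  0 51 15] [48.4  5.4] [35.1  7.1] [629.5  11.7] [631.1  31.6]
w5 [403 167  54  69] [422.2 194.2] [440.4 206.2] [ 436.6 -367.8] [ 421.5 -391.5]
B rim [ 441.20892496 -372.28707035] A rim [ 563.1731231  -176.78090235]
edge [ 380.27045761 -253.82264664]
(array([ 441.53803469, -372.45565116,   49.08647091]), [np.float64(1.9135789188636743), np.float64(1.9135789188636427)]) (array([ 564.1475318 , -175.48793305,   42.35800519]), [np.float64(0.2920178134631687), np.float64(0.2920178134630155)])
```

View pics/w5.png

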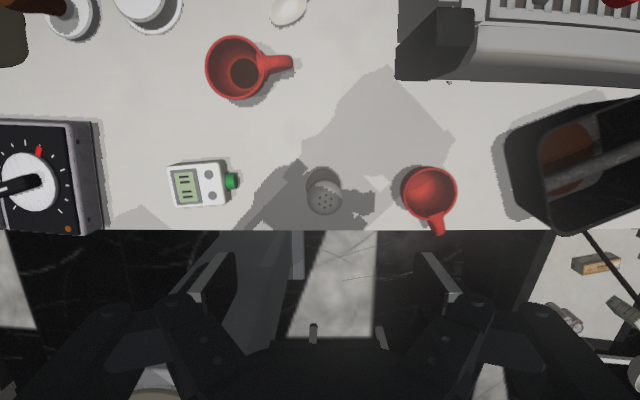

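Run:
```python
import cv2
i=cv2.imread('pics/w5.png'); a=cv2.resize(i[150:250,380:480],None,fx=4,fy=4,interpolation=2); b=cv2.resize(i[20:120,195:295],None,fx=4,fy=4,interpolation=2); cv2.imwrite('pics/z5.png',cv2.hconcat([a,b]))
```

```text
(no output)
```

View pics/z5.png

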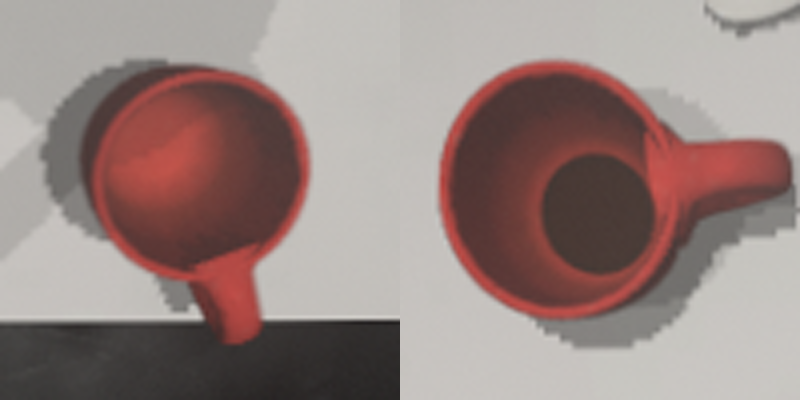

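Cup B (left crop) stands upright with its handle toward the robot and slightly right. Cup A (right crop) is upright with its handle to the right. Grasping cup B.

>>> drive_tool(commands="0 -0.37 0 0 0 0.13 100;0 -0.37 0 0 0 0.13 100;-0.04 -0.37 0 0 0 0 100;0 0 -0.3 0 0 0 100;0 0 -0.4 0 0 0 100;0 0 -0.4 0 0 0 100;0 0 -0.3 0 0 0 100;0 0 -0.2 0 0 0 100;0 0 -0.04 0 0 0 100;0 0 0 0 0 0 100;0 0 0 0 0 0 60;0 0 0 0 0 0 40;0 0 0 0 0 0 20;0 0 0 0 0 0 20;0 0 0 0 0 0 20;0 0 0 0 0 0 20;0 0 0 0 0 0 20", force=25)

```text
time_s: 12.52
eef_pos: [441.4, -372.6, 37.5]
ee_rot: [0.001, 0.995, 0.103, 0.001]
force: [0.1, 0.8, 0.6]
grip_width: 0.202
grip_force: 0.1
```

```bash
python3 look.py w6 cup_1 cocoa_shaker
```

```text
12.5667 [ 441.1 -372.6   37. ] [0.001 0.995 0.103 0.   ]
cup_1 0.9 [332.6 246. ] [ 442. -376.]
cup_1 0.54 [14.   3.4] [ 538. -190.]
cocoa_shaker 0.81 [102.1 218. ] [ 431. -242.]
```

View pics/w6.png

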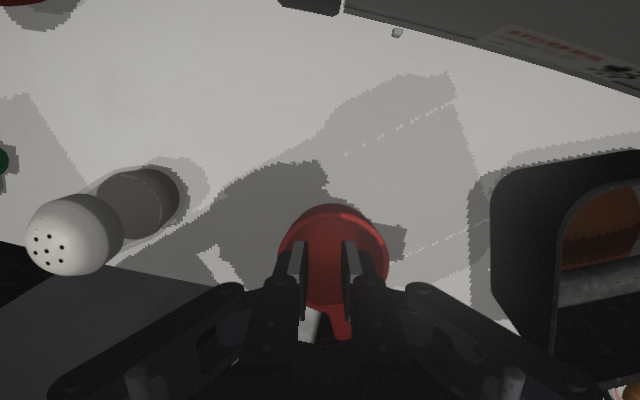

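>>> drive_tool(commands="0 0 0.2 0 0 0 20;0 0 0.3 0 0 0 20;0 0 0.4 0 0 0 20;0 0 0.4 0 0 0 20;0 0 0.3 0 0 0 20;0 0 0 0 0 0 20;0 0 0 0 0 0 20")

```text
time_s: 13.25
eef_pos: [441.1, -372.8, 197.3]
ee_rot: [0.001, 0.995, 0.103, 0.001]
force: [-0.1, 0.8, -1.0]
grip_width: 0.203
grip_force: 0.0
```

```bash
python3 look.py w7 cup_1 cocoa_shaker
python3 - <<'E'
from h import *
import pickle
for n in('w4','w5','w7'):
    p=pickle.load(open(n+'.pkl','rb')); print(n,p['f'],p['k1'])
    h=cv2.cvtColor(p['pixels'],cv2.COLOR_BGR2HSV); m=(((h[...,0]<9)|(h[...,0]>168))&(h[...,1]>90)&(h[...,2]>25)).astype(np.uint8)
    k,l,s,c=cv2.connectedComponentsWithStats(m)
    for i in range(1,k):
        if s[i,4]>100: print(s[i],c[i].round(1),atz(p,c[i],45)[:2].round(1))
print(tips_ahead() if callable(tips_ahead) else tips_ahead)
E
```

```text
13.3 [ 440.6 -372.2  195.5] [-0.     0.995  0.103 -0.   ]
cup_1 0.9 [151.2  28.9] [ 561. -174.]
cup_1 0.87 [329.3 190.1] [ 436. -379.]
cup_1 0.59 [616.1 222.3] [ 469. -728.]
cocoa_shaker 0.85 [217.3 166.9] [ 437. -256.]
w4 299.60363007980294 -0.05854535750375971
[586   0  49  13 417] [607.4   4.5] [ 634.8 -547.1]
[ 212   37   84   62 2118] [246.8  69. ] [ 563. -181.]
[ 402  164   53   67 1974] [426.6 193.4] [ 434.7 -373.3]
w5 299.60363007980294 -0.05854535750375971
[602   0  38   8 201] [618.    2.7] [ 633.8 -550.7]
[ 205   36   87   64 2376] [240.5  68.4] [ 562.8 -180.4]
[ 402  167   55   69 2222] [428.5 197.6] [ 434.2 -373.4]
w7 299.60363007980294 -0.05854535750375971
[ 113    0   93   56 3605] [152.3  26.3] [ 560.8 -183.2]
[479   0  58  21 819] [505.4   7.8] [ 644.5 -502. ]
[ 300  163   56   73 2195] [327.2 192.9] [ 436.6 -376.5]
17.0
```

Geometry of the last view says the fingertips sit higher than the text implies: they closed above the cup rim. The cup is still in place, so I'll go down again in checked steps.

>>> drive_tool(commands="0 0 -0.1 0 0 0 100;0 0 -0.35 0 0 0 100;0 0 -0.35 0 0 0 100;0 0 -0.3 0 0 0 100;0 0 -0.25 0 0 0 100;0 0 -0.2 0 0 0 100;0 0 -0.05 0 0 0 100;0 0 -0.05 0 0 0 100;0 0 -0.05 0 0 0 100;0 0 0 0 0 0 100;0 0 0 0 0 0 100")

```text
time_s: 14.32
eef_pos: [441.1, -372.6, 26.8]
ee_rot: [0.0, 0.995, 0.103, 0.0]
force: [0.3, -0.5, -0.1]
grip_width: 1.0
grip_force: 0.0
```

```bash
python3 look.py w8 cup_1; python3 -c "
import cv2;cv2.imwrite('pics/w8c.png',cv2.imread('pics/w8.png')[130:400])"
```

```text
14.3667 [ 441.2 -372.7   26.9] [0.001 0.995 0.103 0.   ]
cup_1 0.67 [334.  268.1] [ 434. -379.]
```

View pics/w8c.png

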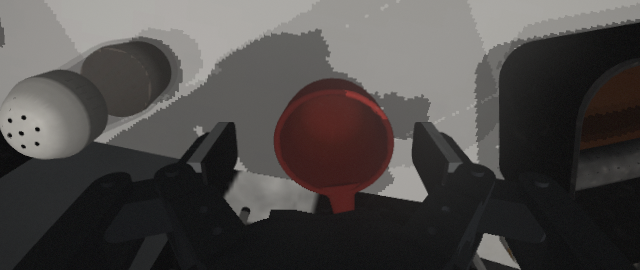

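>>> drive_tool(commands="0 0 -0.05 0 0 0 100;0 0 -0.05 0 0 0 100;0 0 -0.05 0 0 0 100;0 0 -0.03 0 0 0 100;0 0 0 0 0 0 100")

```text
time_s: 14.83
eef_pos: [440.5, -371.9, 7.1]
ee_rot: [-0.001, 0.995, 0.103, -0.0]
force: [0.2, -0.3, -0.5]
grip_width: 1.004
grip_force: 0.0
```

>>> drive_tool(commands="0 0 0 0 0 0 70;0 0 0 0 0 0 60;0 0 0 0 0 0 40;0 0 0 0 0 0 40;0 0 0 0 0 0 40;0 0 0 0 0 0 40;0 0 0 0 0 0 40", force=25)

```text
time_s: 15.42
eef_pos: [441.1, -372.6, 8.5]
ee_rot: [0.0, 0.995, 0.103, 0.0]
force: [0.4, -1.2, 4.3]
grip_width: 0.652
grip_force: 26.4
```

>>> drive_tool(commands="0 0 0.1 0 0 0 40;0 0 0.25 0 0 0 40;0 0 0.35 0 0 0 40;0 0 0.4 0 0 0 40;0 0 0.4 0 0 0 40;0 0 0.4 0 0 0 40;0.04 0.3 0 0 0 0 40;0.04 0.4 0 0 0 0 40;0.04 0.4 0 0 0 0 40;0.04 0.4 0 0 0 0 40;0.04 0.4 0 0 0 0 40;0.04 0.4 0 0 0 0 40;0.04 0.4 0 0 0 0 40;0.04 0.4 0 0 0 0 40;0.04 0.4 0 0 0 0 40;0.04 0.4 0 0 0 0 40;0.04 0.4 0 0 0 0 40;0 0.4 0 0 0 0 40;0 0.4 0 0 0 0 40")

```text
time_s: 17.0
eef_pos: [484.1, 139.8, 198.3]
ee_rot: [-0.0, 0.995, 0.103, -0.0]
force: [0.5, -0.5, -1.5]
grip_width: 0.651
grip_force: 27.1
```

>>> drive_tool(commands="0 0.4 0 0 0 0 40;0 0.4 0 0 0 0 40;0 0.4 0 0 0 0 40;0 0.4 0 0 0 0 40;0 0.4 0 0 0 0 40;0 0.3 0 0 0 0 40;0 0 0 0 0 0 40;0 0 0 0 0 0 40;0 0 0 0 0 0 40")

```text
time_s: 17.75
eef_pos: [484.6, 367.1, 198.0]
ee_rot: [0.0, 0.995, 0.103, -0.0]
force: [-0.4, 0.5, -1.5]
grip_width: 0.653
grip_force: 27.2
```

```bash
python3 look.py w9 cup_1 warmer pitcher_small
```

```text
17.8 [484.8 366.7 198.2] [ 0.     0.995  0.102 -0.   ]
cup_1 0.76 [325.2 283.1] [365. 342.]
warmer 0.95 [446. 218.] [475. 224.]
pitcher_small 0.92 [120.4 144.5] [483. 593.]
```

View pics/w9.png

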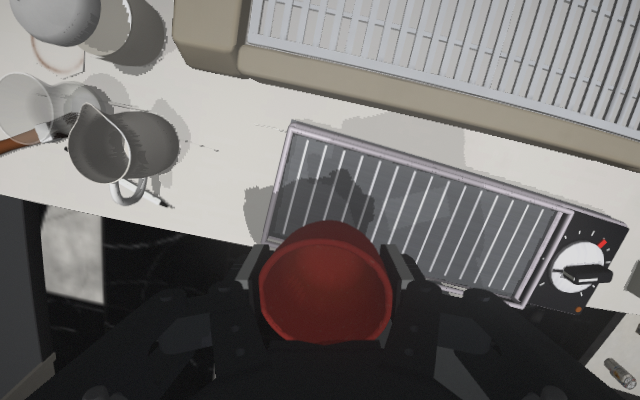

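The cup is held upright in front of the plate; rail back-left corner at (292,128), back-right at (570,210). Checking the place numerically.

Run:
```python
from h import *
import pickle
p=pickle.load(open('w9.pkl','rb'))
for q in [(292,128),(570,210),(520,305),(270,235)]: print(q,atz(p,q,62)[:2].round(1))
for X in [(485,366,46),(459,366,46),(511,366,46)]: print(proj(p,X).round())
```

```text
(292, 128) [538.3 409.8]
(570, 210) [518.3 110.7]
(520, 305) [399.1 119.3]
(270, 235) [427.7 413.2]
[326. 188.]
[321. 211.]
[331. 163.]
```

>>> drive_tool(commands="0 0 -0.3 0 0 0 40;0 0 -0.35 0 0 0 40;0 0 -0.3 0 0 0 40;0 0 -0.2 0 0 0 40;0 0 -0.15 0 0 0 40;0 0 -0.07 0 0 0 40;0 0 -0.04 0 0 0 40;0 0 -0.02 0 0 0 40;0 0 0 0 0 0 40;0 0 0 0 0 0 40")

```text
time_s: 18.78
eef_pos: [485.4, 367.9, 56.1]
ee_rot: [-0.0, 0.995, 0.103, 0.001]
force: [0.8, -0.2, -0.7]
grip_width: 0.655
grip_force: 27.2
```

>>> drive_tool(commands="0 0 -0.02 0 0 0 40;0 0 0 0 0 0 55;0 0 0 0 0 0 75;0 0 0 0 0 0 95;0 0 0 0 0 0 95;0 0 0.2 0 0 0 95;0 0 0.3 0 0 0 95;0 0 0.4 0 0 0 95;0 0 0.4 0 0 0 95;0 0 0 0 0 0 95;0 0 0 0 0 0 95")

```text
time_s: 19.7
eef_pos: [485.6, 368.2, 185.3]
ee_rot: [-0.001, 0.995, 0.103, 0.002]
force: [-0.3, -0.4, -0.0]
grip_width: 0.95
grip_force: 0.0
```

```bash
python3 look.py w10 cup_1
python3 - <<'E'
from h import *
import pickle
p=cam('top')
for q in [(337,180),(333,175),(337,155)]:
    for z in (160,250): print(q,z,atz(p,q,z)[:2].round())
p=pickle.load(open('w10.pkl','rb'))
h=cv2.cvtColor(p['pixels'],cv2.COLOR_BGR2HSV); m=(((h[...,0]<9)|(h[...,0]>168))&(h[...,1]>90)&(h[...,2]>25)).astype(np.uint8)
k,l,s,c=cv2.connectedComponentsWithStats(m)
for i in range(1,k):
    if s[i,4]>100: print(s[i],c[i].round(1),atz(p,c[i],85)[:2].round(1))
E
```

```text
19.75 [484.8 367.7 183.2] [-0.     0.995  0.103  0.   ]
cup_1 0.64 [330.8 203. ] [471. 359.]
(337, 180) 160 [ 651. -142.]
(337, 180) 250 [ 574. -162.]
(333, 175) 160 [ 676. -114.]
(333, 175) 250 [ 598. -136.]
(337, 155) 160 [813. -93.]
(337, 155) 250 [ 727. -116.]
[ 296  173   69   88 3821] [330.4 209.4] [480.  362.4]
```

>>> drive_tool(commands="0 -0.4 0.1 0 0 0 95;0 -0.4 0 0 0 0.15 95;0 -0.4 0 0 0 0.15 95;0 -0.4 0 0 0 0.15 95;0 -0.4 0 0 0 0.15 95;0 -0.4 0 0 0 0.15 95;0 -0.4 0 0 0 0.15 95;0 -0.4 0 0 0 0.15 95;0 -0.4 0 0 0 0.15 95;0 -0.4 0 0 0 0.15 95;0 -0.4 0 0 0 0.15 95;0 -0.4 0 0 0 0.15 95;0 -0.4 0 0 0 0.15 95;0.2 -0.2 0 0 0 0.15 95;0.2 -0.06 0 0 0 0.11 95;0.2 0 0 0 0 0 95;0.18 0 0 0 0 0 95;0 0 0 0 0 0 95;0 0 0 0 0 0 95")

```text
time_s: 21.43
eef_pos: [563.7, -147.9, 191.4]
ee_rot: [-0.001, 0.647, 0.763, -0.0]
force: [-0.8, -0.8, 0.3]
grip_width: 0.944
grip_force: 0.0
```

```bash
python3 look.py w11 cup_1
python3 - <<'E'
from h import *
import pickle
p=pickle.load(open('w11.pkl','rb'))
h=cv2.cvtColor(p['pixels'],cv2.COLOR_BGR2HSV); m=(((h[...,0]<9)|(h[...,0]>168))&(h[...,1]>90)&(h[...,2]>25)).astype(np.uint8)
m=cv2.morphologyEx(m,cv2.MORPH_CLOSE,np.ones((15,15)))
k,l,s,c=cv2.connectedComponentsWithStats(m)
for i in range(1,k):
    if s[i,4]>300:
        mm=(l==i).astype(np.uint8); o=cv2.morphologyEx(mm,cv2.MORPH_OPEN,cv2.getStructuringElement(cv2.MORPH_ELLIPSE,(35,35)))
        ys,xs=np.nonzero(o)
        if len(xs): print(s[i],c[i].round(1),(xs.mean(),ys.mean()),[xs.min(),xs.max(),ys.min(),ys.max()],atz(p,(xs.mean(),ys.mean()),47)[:2].round(1)); 
        ys,xs=np.nonzero((mm==1)&(o==0)); print(atz(p,(xs.mean(),ys.mean()),40)[:2])
E
```

```text
21.4833 [ 563.3 -147.9  191.8] [-0.001  0.647  0.763 -0.   ]
[ 564.25875291 -182.71773968]
[ 548  220   92  180 9654] [605.  299.6] (np.float64(606.4584857554595), np.float64(300.0135239995566)) [np.int64(562), np.int64(639), np.int64(229), np.int64(386)] [ 926.7 -226.7]
[ 899.56662634 -225.19577077]
```

```bash
cat > red.py <<'E'
from h import *
import pickle,sys
p=pickle.load(open(sys.argv[1]+'.pkl','rb')); z=float(sys.argv[2])
h=cv2.cvtColor(p['pixels'],cv2.COLOR_BGR2HSV); m=(((h[...,0]<9)|(h[...,0]>168))&(h[...,1]>90)&(h[...,2]>25)).astype(np.uint8)
k,l,s,c=cv2.connectedComponentsWithStats(m)
for i in range(1,k):
    if s[i,4]>300:
        mm=(l==i).astype(np.uint8); con=max(cv2.findContours(mm,0,2)[0],key=len); mm=cv2.drawContours(mm*0,[con],-1,1,-1)
        d=cv2.distanceTransform(mm,2,5); r=d.max(); yx=np.unravel_index(d.argmax(),d.shape); cen=yx[::-1]
        far=max((q[0] for q in con),key=lambda q:np.hypot(*(q-np.array(cen))))
        P=atz(p,cen,z)[:2]; F=atz(p,far,z-8)[:2]; print(s[i],'cen',cen,'r',r.round(1),'->',P.round(1),'far',far,F.round(1),'dir deg',np.degrees(np.arctan2(*(F-P)[::-1])).round(1))
E
python3 red.py w11 51; python3 red.py w10 97; python3 red.py w5 51
```

```text
[ 292  188   55   72 1476] cen (np.int64(318), np.int64(214)) r 26.2 -> [ 562.1 -173.2] far [317 259] [ 569.5 -227.7] dir deg -82.3
[ 296  173   69   88 3821] cen (np.int64(330), np.int64(206)) r 32.6 -> [486.4 364.4] far [338 260] [435.3 345.8] dir deg -160.0
[ 205   36   87   64 2376] cen (np.int64(235), np.int64(68)) r 30.0 -> [ 562.3 -176.8] far [291  59] [ 571.2 -229.1] dir deg -80.3
[ 402  167   55   69 2222] cen (np.int64(429), np.int64(194)) r 25.8 -> [ 439.7 -371.3] far [441 235] [ 390.1 -392.8] dir deg -156.6
```

>>> drive_tool(commands="-0.01 -0.27 0 0 0 0 100;0 0 -0.3 0 0 0 100;0 0 -0.4 0 0 0 100;0 0 -0.4 0 0 0 100;0 0 -0.3 0 0 0 100;0 0 -0.2 0 0 0 100;0 0 -0.1 0 0 0 100;0 0 -0.08 0 0 0 100;0 0 -0.05 0 0 0 100;0 0 0 0 0 0 100;0 0 0 0 0 0 70;0 0 0 0 0 0 60;0 0 0 0 0 0 40;0 0 0 0 0 0 40;0 0 0 0 0 0 40;0 0 0 0 0 0 40;0 0 0 0 0 0 40")

```text
time_s: 22.95
eef_pos: [563.6, -175.5, 11.4]
ee_rot: [0.001, 0.647, 0.762, 0.0]
force: [-2.5, -0.0, 7.1]
grip_width: 0.656
grip_force: 25.8
```

>>> drive_tool(commands="0 0 0.1 0 0 0 40;0 0 0.25 0 0 0 40;0 0 0.35 0 0 0 40;-0.1 0 0.4 0 0 0 40;-0.2 0 0.4 0 0 0 40;-0.3 0 0.2 0 0 0 40;-0.3 0.2 0 0 0 0 40;0 0.38 0 0 0 0 40;0 0.38 0 0 0 0 40;0 0.38 0 0 0 0 40;0 0.38 0 0 0 0 40;0 0.38 0 0 0 0 40;0 0.38 0 0 0 0 40;0 0.38 0 0 0 0 40;0 0.38 0 0 0 0 40;0 0.38 0 0 0 0 40;0 0.38 0 0 0 0 40;0 0.38 0 0 0 0 40;0 0 0 0 0 0 40;0 0 0 0 0 0 40")

```text
time_s: 24.62
eef_pos: [473.8, 264.2, 177.7]
ee_rot: [0.0, 0.646, 0.763, -0.0]
force: [0.4, 0.1, -1.4]
grip_width: 0.653
grip_force: 27.3
```

>>> drive_tool(commands="-0.05 0.04 -0.2 0 0 0 40;0 0 -0.3 0 0 0 40;0 0 -0.3 0 0 0 40;0 0 -0.2 0 0 0 40;0 0 -0.12 0 0 0 40;0 0 -0.04 0 0 0 40;0 0 -0.02 0 0 0 40;0 0 0 0 0 0 40;0 0 0 0 0 0 40")

```text
time_s: 25.37
eef_pos: [470.1, 266.7, 60.5]
ee_rot: [0.001, 0.647, 0.762, 0.001]
force: [-0.7, -0.0, -1.0]
grip_width: 0.649
grip_force: 27.3
```

>>> drive_tool(commands="0 0 -0.02 0 0 0 40;0 0 -0.015 0 0 0 40;0 0 -0.01 0 0 0 40;0 0 0 0 0 0 40;0 0 0 0 0 0 40")

```text
time_s: 25.78
eef_pos: [470.0, 267.3, 57.2]
ee_rot: [0.001, 0.647, 0.763, 0.001]
force: [-6.0, -2.0, 18.2]
grip_width: 0.647
grip_force: 28.2
```

>>> drive_tool(commands="0 0 0.02 0 0 0 55;0 0 0 0 0 0 70;0 0 0 0 0 0 85;0 0 0 0 0 0 90;0 0 0.2 0 0 0 90;0 0 0.3 0 0 0 90;0 0 0.4 0 0 0 90;0 0 0.4 0 0 0 90;0 -0.2 0 0 0 0 90;0 -0.4 0 0 0 0 90;0 -0.4 0 0 0 0 90;0 0 0 0 0 0 90;0 0 0 0 0 0 90;0 0 0 0 0 0 90")

```text
time_s: 26.95
eef_pos: [469.5, 167.1, 186.9]
ee_rot: [-0.0, 0.647, 0.762, 0.0]
force: [-0.3, 0.8, 0.6]
grip_width: 0.898
grip_force: 0.0
```

```bash
python3 look.py w12 cup_1 dial_grip pointer_tip tab_tip warmer; python3 red.py w12 97; python3 -c "
from rig import *;print(sense()['joints'])"
```

```text
27.0 [469.4 167.6 186.8] [-0.     0.647  0.763  0.   ]
cup_1 0.91 [341.3  85.5] [470. 269.]
dial_grip 0.93 [293.5 284.2] [454.  46.]
pointer_tip 0.92 [292.3 282.2] [452.  49.]
tab_tip 0.82 [315.3 261.4] [475.  80.]
warmer 0.58 [316.4 162.7] [458. 191.]
[ 307   39   76  111 5284] cen (np.int64(344), np.int64(77)) r 37.3 -> [468.9 268.9] far [337 149] [473.5 214. ] dir deg -85.2
[ 1.07370514e-01  2.86564188e-01  1.63136369e+00  1.91076755e-05
  1.22382591e+00 -5.73924691e-02]
```

View pics/w12.png

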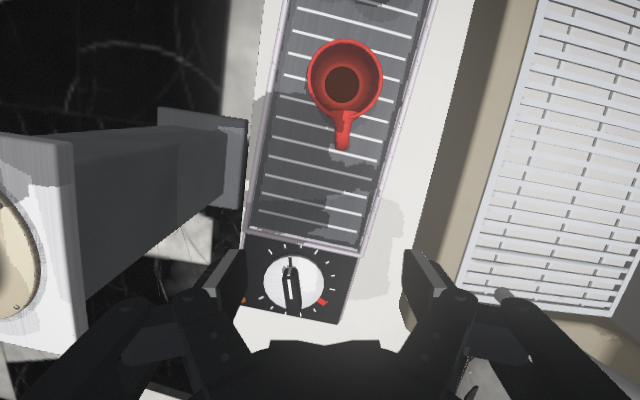

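The cup stands on the plate at (344,77). The dial is at (293,283) with its pointer up at (290,260) and the red tab at (322,300). Measuring the dial in this view.

```bash
cat > dial.py <<'E'
from h import *
import pickle,sys
p=pickle.load(open(sys.argv[1]+'.pkl','rb')); c0=np.array([454.,61.]) if len(sys.argv)<3 else np.array([float(v) for v in sys.argv[2:4]])
# rectify deck plane z=53 to world-aligned map, 0.25 mm/px : col=-y,row=-x
N=400;S=0.25;out={}
for z in (53,74):
    g=np.zeros((N,N,2),np.float32)
    for i in range(N):
        for j in range(N): g[i,j]=proj(p,[c0[0]+(N/2-i)*S,c0[1]+(N/2-j)*S,z])
    out[z]=cv2.remap(p['pixels'],g[...,0],g[...,1],cv2.INTER_CUBIC)
W=lambda u,v:(c0[0]+(N/2-v)*S,c0[1]+(N/2-u)*S)
im=out[53]; h=cv2.cvtColor(im,cv2.COLOR_BGR2HSV)
m=((h[...,2]>150)&(h[...,1]<60)).astype(np.uint8); m=cv2.morphologyEx(m,cv2.MORPH_OPEN,np.ones((9,9)))
k,l,s,c=cv2.connectedComponentsWithStats(m); 
ok=[i for i in range(1,k) if s[i,4]>1500]; ok.sort(key=lambda i:np.hypot(*(c[i]-N/2)))
print([(s[i].tolist(),c[i].round()) for i in ok[:4]])
pts=np.vstack([np.argwhere(l==i)[:,::-1] for i in ok[:2] if np.hypot(*(c[i]-N/2))<110]); (u,v),r=cv2.minEnclosingCircle(pts.astype(np.float32)); print('skirt c',np.round(W(u,v),1),'r',r*S)
r_=((h[...,0]<9)|(h[...,0]>168))&(h[...,1]>130)&(h[...,2]>80); ys,xs=np.nonzero(r_); d=np.hypot(xs-u,ys-v)*S; k_=d<50; 
if k_.any(): t=W(xs[k_].mean(),ys[k_].mean()); print('tab',np.round(t,1),k_.sum())
o=np.hstack([out[53],out[74]]); cv2.imwrite('pics/dm_%s.png'%sys.argv[1],o)
E
python3 dial.py w12
```

```text
[([66, 69, 250, 157, 21529], array([176., 137.])), ([77, 220, 250, 111, 16623], array([204., 277.])), ([349, 0, 51, 400, 14946], array([380., 224.])), ([0, 0, 26, 186, 3291], array([11., 88.]))]
skirt c [453.9  61.7] r 33.1387825012207
tab [487.6  44.2] 1027
```

```bash
echo
cat >> dial.py <<'E'
g=cv2.cvtColor(im,cv2.COLOR_BGR2GRAY).astype(np.float32)
th=np.arange(0,360,1.0); prof=np.array([np.mean([g[int(round(v-np.cos(np.radians(a))*q/S)),int(round(u-np.sin(np.radians(a))*q/S))] for q in (27,28,29,30)]) for a in th])
dk=th[prof<np.median(prof)*0.75]; print('dark angles',dk, prof[dk.astype(int)].round())
ys2,xs2=np.nonzero(r_&((np.hypot(np.arange(N)[None]-u,np.arange(N)[:,None]-v)*S)<50)); print('tab deg',np.degrees(np.arctan2(-(xs2-u),-(ys2-v))).mean(), 'r', (np.hypot(xs2-u,ys2-v)*S).min(),(np.hypot(xs2-u,ys2-v)*S).max())
E
python3 dial.py w12; sed -i 's/^o=/#o=/' dial.py; python3 dial.py w3 454 61.5
```

```text
[([66, 69, 250, 157, 21529], array([176., 137.])), ([77, 220, 250, 111, 16623], array([204., 277.])), ([349, 0, 51, 400, 14946], array([380., 224.])), ([0, 0, 26, 186, 3291], array([11., 88.]))]
skirt c [453.9  61.7] r 33.1387825012207
tab [487.6  44.2] 1027
dark angles [102. 103. 104. 105. 106. 107. 108. 259. 260. 261. 262. 263. 264. 265.
 266. 267. 268. 269. 270. 271. 272. 273. 274. 275. 276. 277. 278. 279.
 280. 281. 282. 283. 284. 285. 286. 287. 288. 289. 290. 291. 292. 293.
 294. 295. 296.] [127.  84.  70.  58.  51.  78. 132. 147. 114.  85.  65.  59.  58.  58.
  60.  61.  60.  60.  60.  60.  60.  61.  62.  62.  63.  62.  62.  62.
  63.  64.  64.  63.  63.  62.  62.  62.  62.  61.  58.  55.  56.  62.
  70.  95. 141.]
tab deg -27.42963504807101 r 33.14691661189096 42.98638330449817
[([147, 211, 92, 34, 1518], array([193., 228.])), ([69, 69, 264, 158, 22894], array([185., 139.])), ([79, 221, 251, 111, 15987], array([207., 278.])), ([362, 0, 38, 400, 10158], array([386., 234.]))]
skirt c [455.2  61.4] r 32.9288444519043
tab [487.8  43.1] 961
dark angles [105. 106. 107. 108. 109. 110. 111. 254. 255. 256. 257. 258. 259. 260.
 261. 262. 263. 264. 265. 266. 267. 268. 269. 270. 271. 272. 273. 274.
 275. 276. 277. 278. 279. 280. 281. 282. 283. 284. 285.] [159. 110.  76.  66.  85. 115. 157. 162. 143. 122. 105.  92.  81.  75.
  76.  78.  80.  80.  82.  82.  82.  84.  90.  94.  97.  93.  96.  98.
 101. 106. 108. 108. 116. 124. 127. 138. 144. 150. 169.]
tab deg -29.248868267894363 r 32.18988987356831 42.494250137765015
```

>>> drive_tool(commands="-0.05 -0.36 0 0 0 0.147 40;-0.05 -0.36 0 0 0 0 40;-0.05 -0.34 0 0 0 0 40;0 0 -0.3 0 0 0 40;0 0 -0.4 0 0 0 40;0 0 -0.3 0 0 0 40;0 0 0 0 0 0 40;0 0 0 0 0 0 40;0 0 0 0 0 0 40")

```text
time_s: 28.0
eef_pos: [455.7, 62.3, 88.6]
ee_rot: [0.001, 0.603, 0.797, 0.001]
force: [1.5, -0.7, 0.3]
grip_width: 0.401
grip_force: 0.0
```

>>> drive_tool(commands="-0.01 -0.01 -0.2 0 0 0 40;0 0 -0.15 0 0 0 40;0 0 -0.06 0 0 0 40;0 0 -0.03 0 0 0 40;0 0 -0.02 0 0 0 40;0 0 0 0 0 0 40;0 0 0 0 0 0 40")

```text
time_s: 28.58
eef_pos: [454.6, 61.3, 47.6]
ee_rot: [0.001, 0.603, 0.798, 0.0]
force: [-27.5, -0.0, 74.0]
grip_width: 0.404
grip_force: 36.4
```

>>> drive_tool(commands="0 0 0.1 0 0 0 40;0 0 0.2 0 0 0 40;0 0 0 0 0 0 40;0 0 0 0 0 0 40")

```text
time_s: 28.92
eef_pos: [455.0, 61.2, 73.0]
ee_rot: [0.002, 0.603, 0.797, 0.001]
force: [0.6, 1.2, -0.0]
grip_width: 0.403
grip_force: 0.0
```

```bash
python3 look.py w13 dial_grip pointer_tip tab_tip; python3 -c "
import cv2;i=cv2.imread('pics/w13.png');cv2.imwrite('pics/w13c.png',cv2.resize(i[200:400,180:460],None,fx=2.5,fy=2.5))"
```

```text
28.9667 [454.3  61.2  71.9] [0.001 0.604 0.797 0.001]
pointer_tip 0.95 [322.9 231. ] [457.  56.]
tab_tip 0.56 [316.1 180.3] [443.  90.]
```

View pics/w13c.png

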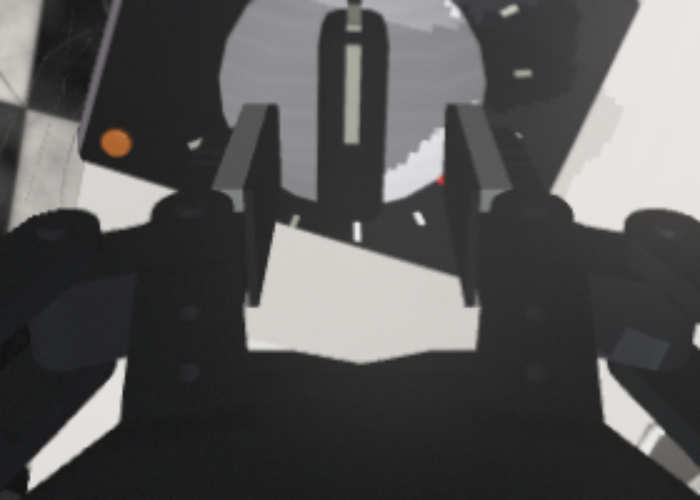

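The bar sits centred between the fingers (crop column 352, fingers at 278 and 445), so the tips had touched the skirt. I'll grip about 10 mm higher.

>>> drive_tool(commands="-0.013 -0.004 -0.08 0 0 0 40;0 0 -0.06 0 0 0 40;0 0 0 0 0 0 40;0 0 0 0 0 0 40;0 0 0 0 0 0 25;0 0 0 0 0 0 10;0 0 0 0 0 0 5;0 0 0 0 0 0 5;0 0 0 0 0 0 5;0 0 0 0 0 0 5", force=40)

```text
time_s: 29.95
eef_pos: [452.8, 60.9, 57.2]
ee_rot: [0.0, 0.604, 0.797, 0.001]
force: [4.0, 4.1, -0.5]
grip_width: 0.161
grip_force: 41.8
```

>>> drive_tool(commands="0 0 0 0 0 -0.08 5;0 0 0 0 0 -0.15 5;0 0 0 0 0 -0.15 5;0 0 0 0 0 -0.15 5;0 0 0 0 0 -0.15 5;0 0 0 0 0 -0.15 5;0 0 0 0 0 -0.15 5;0 0 0 0 0 -0.15 5;0 0 0 0 0 -0.15 5;0 0 0 0 0 -0.15 5;0 0 0 0 0 -0.15 5;0 0 0 0 0 -0.15 5;0 0 0 0 0 -0.15 5;0 0 0 0 0 -0.15 5;0 0 0 0 0 -0.15 5;0 0 0 0 0 -0.15 5;0 0 0 0 0 -0.15 5;0 0 0 0 0 -0.15 5;0 0 0 0 0 -0.15 5;0 0 0 0 0 -0.15 5")

```text
time_s: 31.62
eef_pos: [453.1, 60.7, 57.2]
ee_rot: [-0.0, 0.973, -0.229, 0.001]
force: [5.1, 2.2, -2.4]
grip_width: 0.157
grip_force: 41.7
```

>>> drive_tool(commands="0 0 0 0 0 -0.05 5;0 0 0 0 0 0 5;0 0 0 0 0 0 5;0 0 0 0 0 0 5")

```text
time_s: 31.95
eef_pos: [453.1, 60.7, 57.2]
ee_rot: [-0.0, 0.969, -0.245, 0.001]
force: [4.4, 2.7, -1.7]
grip_width: 0.163
grip_force: 41.7
```

>>> drive_tool(commands="0 0 0 0 0 0 25;0 0 0 0 0 0 40;0 0 0 0 0 0 40;0 0 0 0 0 0 40;0 0 0.1 0 0 0 40;0 0 0.3 0 0 0 40;0 0 0.4 0 0 0 40;-0.2 0 0.4 0 0 0 40;-0.2 0.2 0.1 0 0 0 40;0 0 0 0 0 0 40;0 0 0 0 0 0 40")

```text
time_s: 32.87
eef_pos: [413.4, 81.1, 184.6]
ee_rot: [-0.0, 0.97, -0.244, 0.001]
force: [0.1, 0.3, 0.5]
grip_width: 0.403
grip_force: 0.0
```

```bash
python3 look.py w14 dial_grip pointer_tip tab_tip cup_1 timer button_face timer_back; python3 dial.py w14 454 61.5
```

```text
32.9167 [413.6  80.7 183.9] [ 0.     0.97  -0.245 -0.   ]
dial_grip 0.82 [323.8 143.8] [454.  62.]
pointer_tip 0.56 [322.6 145.2] [453.  63.]
tab_tip 0.9 [322.1 103.1] [489.  44.]
cup_1 0.78 [ 49.6 268.3] [484. 422.]
cup_1 0.77 [120.5 241. ] [469. 316.]
cup_1 0.21 [322.5 141.6] [456.  62.]
timer 0.71 [486.7  65.5] [ 446. -113.]
button_face 0.6 [521.3  43.6] [ 449. -151.]
timer_back 0.67 [485.2  66.3] [ 446. -111.]
[([69, 70, 261, 261, 40277], array([200., 199.])), ([0, 0, 43, 340, 9135], array([ 18., 159.])), ([369, 131, 31, 269, 4987], array([389., 283.]))]
skirt c [453.9  61.6] r 32.897117614746094
tab [487.3  42.5] 962
dark angles [328. 329. 330. 331. 332. 333. 334. 335.] [143.  99.  82.  72.  65.  76.  99. 155.]
tab deg -29.61893603644991 r 33.40020620484661 43.73503249347263
```

The dial is set (pointer −28.3°, tab about −29°). Now above the timer.

>>> drive_tool(commands="0.1 -0.3 0.1 0 0 0.13 20;0.1 -0.4 0 0 0 0.13 20;0.1 -0.4 0 0 0 0.13 20;0 -0.4 0 0 0 0.13 20;0 -0.4 0 0 0 0.11 20;0 -0.4 0 0 0 0 20;0 0 0 0 0 0 20;0 0 0 0 0 0 20;0 0 0 0 0 0 20")

```text
time_s: 34.02
eef_pos: [443.1, -145.3, 193.9]
ee_rot: [-0.0, 1.0, -0.005, -0.0]
force: [-0.3, 0.3, 0.6]
grip_width: 0.199
grip_force: 0.0
```

```bash
python3 look.py w15 timer button_face timer_back
cat > tm.py <<'E'
from h import *
import pickle,sys
p=pickle.load(open(sys.argv[1]+'.pkl','rb')); h=cv2.cvtColor(p['pixels'],cv2.COLOR_BGR2HSV)
g=((h[...,0]>45)&(h[...,0]<90)&(h[...,1]>110)&(h[...,2]>40)).astype(np.uint8); k,l,s,c=cv2.connectedComponentsWithStats(g)
for i in range(1,k):
    if s[i,4]>40: print('green',s[i],c[i].round(1),atz(p,c[i],18)[:2].round(1))
c0=np.array([float(v) for v in sys.argv[2:4]]);N=400;S=.4
G=np.array([[proj(p,[c0[0]+(N/2-i)*S,c0[1]+(N/2-j)*S,30]) for j in range(N)] for i in range(N)],np.float32)
im=cv2.remap(p['pixels'],G[...,0],G[...,1],cv2.INTER_LINEAR); hh=cv2.cvtColor(im,cv2.COLOR_BGR2HSV)
cv2.imwrite('tm.png',im)
for t in (170,190,205,215,225):
    m=((hh[...,2]>t)&(hh[...,1]<40)).astype(np.uint8); k,l,s,c=cv2.connectedComponentsWithStats(m)
    for i in range(1,k):
        if 6000<s[i,4]<30000 and s[i,2]<250:
            con=np.argwhere(l==i)[:,::-1].astype(np.float32); r=cv2.minAreaRect(con); print(t,'c',c0[0]+(N/2-r[0][1])*S,c0[1]+(N/2-r[0][0])*S,'size',np.array(r[1])*S,'ang',r[2])
E
python3 tm.py w15 446 -115
```

```text
34.0667 [ 443.2 -144.8  194. ] [-0.     1.    -0.004 -0.   ]
timer 0.77 [300.7 183.4] [ 445. -119.]
button_face 0.59 [333.8 182. ] [ 446. -154.]
button_face 0.57 [123.9 180.1] [451.  77.]
timer_back 0.98 [302.  178.8] [ 450. -120.]
green [330 176   7   9  57] [333.2 179.8] [ 446.4 -154.2]
```

>>> drive_tool(commands="0 -0.1 0 0 0 0.15 0;0 -0.1 0 0 0 0.15 0;0 -0.1 0 0 0 0.15 0;0 -0.08 0 0 0 0.15 0;0.03 0 0 0 0 0.15 0;0 0 0 0 0 0.15 0;0 0 0 0 0 0.15 0;0 0 0 0 0 0.15 0;0 0 0 0 0 0.15 0;0 0 0 0 0 0.15 0;0 0 0 0 0 0.15 0;0 0 0 0 0 0.15 0;0 0 0 0 0 0.15 0;0 0 0 0 0 0.12 0;0 0 0 0 0 0 0;0 0 0 0 0 0 0")

```text
time_s: 35.55
eef_pos: [446.4, -183.1, 194.3]
ee_rot: [0.0, 0.691, 0.722, 0.0]
force: [-0.2, 0.4, -0.4]
grip_width: -0.002
grip_force: 0.0
```

```bash
python3 look.py w16 timer button_face cocoa_shaker warmer; python3 tm.py w16 446 -115
python3 - <<'E'
from h import *
i=cv2.imread('tm.png'); g=cv2.cvtColor(i,cv2.COLOR_BGR2GRAY)
print(g[100:300:12,60:330:12])
E
```

```text
35.6 [ 446.4 -183.2  194.3] [0.    0.692 0.722 0.   ]
timer 0.58 [324.3 125.5] [ 445. -120.]
button_face 0.73 [322.1 156.7] [ 444. -152.]
button_face 0.61 [323.6 121.6] [ 444. -117.]
cocoa_shaker 0.93 [315.  235.6] [ 439. -242.]
[[192 193 193 193 193 194 194 194 194 195 194 195 194 195 195 195 195 195
  195 195 194 196 196]
 [192 193 193 194 194 194 194 194 194 195 194 195 195 194 195 194 195 195
  195 194 194 194 196]
 [192 193 192 194 194 193 193 194 194 194 194 194 194 195 194 195 194 195
  194 195 194 194 183]
 [191 193 192 192 193 192 193 193 194 194 193 195 194 194 193 193 194 194
  195 182 131 132 112]
 [191 193 193 193 193 193 189 168 170 174 187 195 205 210 211 212 182 159
  152 193 131 113 112]
 [191 192 193 193 194 193 211 169 166 150 149 147 148 213 165 151 149 163
  117 142 117 112 112]
 [191 192 192 192 192 192 211 149 199 200 199 199 171 165 164  98  95 163
  121 164 110 111 111]
 [191 191 192 192 192 192 211 148 198 188 195 199 117 157 165 147 148 163
  127  87  74 110 110]
 [191 191 192 191 191 192 210 148 199 123 159 152 118 131 164 164 163 162
  122  80  80 108 110]
 [191 191 192 192 192 192 209 147 198 197 192 122 118 118 164 164 163 152
  122  78  77 105 110]
 [191 192 191 191 192 192 204 147 195 115  69  76 119 108 164 163 125 135
  124  73  78 109 109]
 [190 189 191 191 191 192 198 143 193 120 103  88 120  97 163 111  92 120
  126 109 109 109 108]
 [191 190 190 190 191 191 185 154 168 121 120 120 119  95 164 161  98 137
  129 108 108 107 107]
 [189 190 190 190 190 191 167 182  97  98  98 100 110 137 162 161 158 155
  125 107 107 108 107]
 [190 189 190 190 190 190 165 205 143 132 126 119 125 126 126 126 124 107
  107 107 107 107 106]
 [189 189 190 190 190 190 190 190 129 128 127 127 128 127 127 127 107 106
  107 107 107 106 106]
 [189 189 189 189 189 189 189 188 128 128 128 127 127 126 126 111 106 106
  106 105 105 105 107]]
```

>>> drive_tool(commands="0.015 0 -0.3 0 0 0 0;0 0 -0.4 0 0 0 0;0 0 -0.4 0 0 0 0;0 0 -0.4 0 0 0 0;0 0 -0.25 0 0 0 0;0 0 -0.07 0 0 0 0;0 0 0 0 0 0 0;0 0 -0.02 0 0 0 0;0 0 -0.02 0 0 0 0;0 0 0 0 0 0 0")

```text
time_s: 36.63
eef_pos: [448.4, -184.1, 9.4]
ee_rot: [0.001, 0.691, 0.723, 0.0]
force: [-0.4, 0.8, 0.3]
grip_width: -0.002
grip_force: 0.0
```

>>> drive_tool(commands="0 0.05 0 0 0 0 0;0 0.05 0 0 0 0 0;0 0.05 0 0 0 0 0;0 0.05 0 0 0 0 0;0 0.05 0 0 0 0 0;0 0.05 0 0 0 0 0;0 0.05 0 0 0 0 0;0 0.05 0 0 0 0 0;0 0.05 0 0 0 0 0;0 0.05 0 0 0 0 0;0 0.05 0 0 0 0 0;0 0.05 0 0 0 0 0;0 0 0 0 0 0 0")

```text
time_s: 37.72
eef_pos: [447.5, -122.6, 8.1]
ee_rot: [-0.0, 0.691, 0.723, -0.0]
force: [0.4, -0.4, 0.0]
grip_width: -0.003
grip_force: 0.0
```

```bash
python3 look.py w17 timer button_face; python3 tm.py w17 446 -75;python3 - <<'E'
from h import *
i=cv2.imread('tm.png'); g=cv2.cvtColor(i,cv2.COLOR_BGR2GRAY)
print(g[110:290:12,60:330:12])
E
```

```text
37.7667 [ 447.6 -123.     8.1] [-0.     0.691  0.723 -0.   ]
timer 0.85 [320.8 154.1] [444. -67.]
button_face 0.56 [322.1 233.8] [ 447. -103.]
green [310 231  16  11  89] [316.8 236.9] [ 444.1 -110. ]
[[180 182 184 184 185 185 186 186 186 186 186 185 185 186 185 145 105 104
  104 103 163 162 162]
 [179 181 184 184 185 185 186 186 186 186 186 186 126 124 184 164 105 104
  102 102 162 162 161]
 [181 182 183 184 185 186 186 185 185 185 126 125 125 124 143 164 103 103
  103 101 162 162 161]
 [181 182 184 184 184 184 174 156 131 118 125 129 134 135 138 120 103 102
  101 101 134 160 161]
 [181 182 182 183 202 169 145 129  90  89  88 152 153 153 131 126 101 102
  101 100  99  52  38]
 [181 182 183 183 201 139 190 115 114 113 111 138 154  86  74 126 103 100
  100  99  40  38  37]
 [180 181 182 183 201 138 167 114 113 112 111 116 153 122  71 127 106  59
   69  69  67  67  91]
 [180 181 182 183 200 136 115  67  95 107 110  94 153 127 127 126 111  66
   64  37  36  34  36]
 [180 181 182 182 198 123 114 113 112 111 110  85 154 127 126 126 113  65
   64  68  67  65  77]
 [180 181 182 182 190  97 114  56  52  50 110  83 127 126 126 126 116  58
   85  99  35  35  33]
 [178 180 182 182 169 116 114 112 111 103 111  84 127  89  71 103 117  99
   99  99  97  56  32]
 [160 161 181 182 152 146 113 112 112 110 126  72 127 127  71 126 121  99
  100  99  98  99  98]
 [159 160 161 173 140 154  88  87  86  84  90 101 127 127 126 125 121 101
   99  99  99  98  98]
 [159 160 161 160 161 137 133 124 109 110 116 120 119  99  98  99 101 100
   99  99  99  98  98]
 [158 161 161 161 101 101 101 119 119 120 120 119 110 100  98 100 100 100
   98  99  99  98  98]]
```

>>> drive_tool(commands="0 0.05 0 0 0 0 0;0 0.05 0 0 0 0 0;0 0.05 0 0 0 0 0;0 0.05 0 0 0 0 0;0 0.05 0 0 0 -0.02 0;0 0.05 0 0 0 -0.02 0;0 0.05 0 0 0 -0.02 0;0 0.05 0 0 0 -0.02 0;0 0.04 0 0 0 0 0;0 0 0 0 0 0 0")

```text
time_s: 38.7
eef_pos: [447.6, -78.7, 8.2]
ee_rot: [-0.0, 0.713, 0.701, -0.0]
force: [0.5, -0.1, -0.4]
grip_width: -0.001
grip_force: 0.0
```

```bash
python3 look.py w18 timer button_face; python3 tm.py w18 446 -30;python3 - <<'E'
from h import *
i=cv2.imread('tm.png'); g=cv2.cvtColor(i,cv2.COLOR_BGR2GRAY)
print(g[110:290:12,30:330:12])
E
```

```text
38.75 [447.7 -79.1   8.2] [-0.     0.713  0.701 -0.   ]
timer 0.86 [316.6 151. ] [446. -21.]
button_face 0.75 [321.6 231. ] [448. -58.]
190 c 498.2 -36.4 size [55.6 68.8] ang 90.0
[[  0  40  42  45  45 134  71 165 186 187 188 188 189 189 189 189 189 189
  168 108 107 106 105 166 165]
 [  0  40  42  45  45 130  69 164 185 186 187 187 188 189 128 176 189 186
  167 106 106 105 105 167 165]
 [  0  39  42  45  44 123  70 165 186 187 188 188 188 127 127 127 150 184
  167 109 105 105 104 163 164]
 [  0  40  89  45  43 117  70 199 201 203 204 143 145 146 149 149 151 154
  128 105 104 104 103 160 164]
 [  0  39  42  44  42 106  72 202 140 140 116  94  98  90 158 157 115 144
  128 104 103 103 102  82  42]
 [  0  33  43  45  39  99  85 202 139 191  67  60 114  89 158 156 137  81
  130 103 102 103  80  40  39]
 [  0  34  41  45  59  95  92 202 138 133 115 114 114  91 156 156 152 129
  128  68  63  82  69  68  67]
 [  0  35  41  61 109  86  89 202 136 115 114 114 112  95 157 204 156 129
  128  68  69  61  38  35  34]
 [  0  38  41  44 144  79  79 202  99 114 114 114 113  99 157 157 156 129
  128  69  67  67  69  68  67]
 [  0  38  41  43 147  73 105 202  88 115  92 109 112 103 157 157 129 103
  128  73  77 100  60  38  31]
 [  0  38  41  44 149  69 116 202  88 115  51  50 107 107 156 157  73  73
  129  99 100  99 101  98  34]
 [  0  38 160  44 141  69 113 201  89 114 113 112 112 174 154 157 128 128
  129 103 101 101 100  99 100]
 [  0  38  41  43 141  64 101 202 157 157 157 157 156 154 152 125 125 123
  122 100 100 100 100  99 101]
 [ 12  38  39  41 137  63 162 184 122 122 123 153 123 123 123 123 122 102
  102 101 101 100 100 100  99]
 [ 30  39  40  39 136  63 163 163 105 122 121 144 123 122 123 123 122 101
  102 101 100 101 100 100 100]]
```

>>> drive_tool(commands="0 0.03 0 0 0 0 0;0 0.03 0 0 0 0 0;0 0.03 0 0 0 0 0;0 0.01 0 0 0 0 0;0 0 0 0 0 0 0;0 0 0 0 0 0 0")

```text
time_s: 39.35
eef_pos: [447.7, -69.9, 8.2]
ee_rot: [0.0, 0.713, 0.701, -0.0]
force: [-1.7, -4.5, 0.8]
grip_width: 0.002
grip_force: 2.6
```

>>> drive_tool(commands="0 0.02 0 0 0 0 0;0 0 0 0 0 0 0;0 0.01 0 0 0 0 0;0 0 0 0 0 0 0;0 0 0 0 0 0 0")

```text
time_s: 39.77
eef_pos: [447.8, -69.1, 8.5]
ee_rot: [0.002, 0.713, 0.702, -0.002]
force: [-6.4, -22.2, 1.4]
grip_width: 0.001
grip_force: 10.8
```

The plunger bottomed out at 22 N. Backing off and checking.

>>> drive_tool(commands="0 -0.03 0 0 0 0 0;0 -0.1 0 0 0 0 0;0 -0.2 0 0 0 0 0;0 0 0.2 0 0 0 0;0 0 0.4 0 0 0 0;0 0 0.4 0 0 0 0;0 0 0.4 0 0 0 0;0 0 0.4 0 0 0 0;0 0.3 0.2 0 0 0 0;0 0.3 0 0 0 0 0;0 0 0 0 0 0 0;0 0 0 0 0 0 0;0 0 0 0 0 0 0")

```text
time_s: 40.85
eef_pos: [447.7, -39.9, 207.9]
ee_rot: [-0.0, 0.713, 0.701, -0.0]
force: [0.4, 0.3, 0.3]
grip_width: -0.005
grip_force: 0.0
```

```bash
python3 look.py w19 timer button_face cocoa_shaker cup_1 dial_grip; python3 dial.py w19 454 61.5; python3 red.py w19 97; python3 -c "
from h import *
p=cam('side')
for k in('cup_1','cocoa_shaker','timer'):
  print(k,[(np.round(b['position']),round(b['confidence'],2)) for b in boxes_of(p,k)[:4]])
for X in [(470,269,70),(485,365,70),(445,-261,45),(446,-20,15)]: print(proj(p,X).round())"
```

```text
40.9 [447.7 -40.1 207.8] [-0.     0.713  0.701 -0.   ]
cocoa_shaker 0.61 [323. 335.] [ 443. -247.]
dial_grip 0.95 [329.8  81.9] [456.  66.]
[([69, 70, 261, 261, 38885], array([199., 200.])), ([0, 0, 44, 400, 10122], array([ 18., 184.]))]
skirt c [454.   61.8] r 32.92490005493164
tab [487.   42.5] 997
dark angles [235. 236. 237. 238. 239. 240. 242. 243. 244. 245. 246. 247. 248. 249.
 250. 251. 252. 253. 254. 255. 256. 257. 327. 328. 329. 330. 331. 332.
 333. 334. 335.] [164. 159. 152. 154. 164. 168. 164. 160. 156. 152. 150. 150. 150. 151.
 153. 156. 161. 164. 160. 161. 158. 166. 168. 125.  90.  68.  66.  67.
  76. 102. 150.]
tab deg -30.224488861621225 r 32.95888714778211 43.66618186858894
cup_1 [(array([262., 156.]), 0.71), (array([272., 171.]), 0.48)]
cocoa_shaker [(array([324., 245.]), 0.57), (array([369., 286.]), 0.38), (array([290., 196.]), 0.18)]
timer [(array([297., 216.]), 0.72)]
[271. 170.]
[265. 160.]
[323. 243.]
[296. 215.]
```

```bash
python3 -c "
from rig import *;print(finish_job())"
```

```text
the job is handed in; nothing more can be done
None
```

I handed the job in at about 41 s of the 210 s. The shaker is on the counter, and both red cups I found within reach stand upright on the plate. The dial pointer is within about 2° of the red tab, and the timer lies face up against the right end of the warmer with its plunger pressed fully in; no verdict came back.

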